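# Raise the print camera mast and hold it up

## Robot

A 6-joint arm with a two-finger parallel gripper is mounted at the origin on the work surface. World frame = base frame: x ahead of the robot, y to its left, z up, the work surface at z = 0. Lengths are in m, angles in rad, forces in N, time in s.
With the tool pointing down it reaches from about 0.35 to 0.775 m from the base axis. Payload 7.3 kg.
Tool frame: the origin (TCP) lies midway between the tips of the shut fingers; the grasp point (between the pads) lies 19 mm behind it (robot.grip_depth is the z of the grasp point in the tool frame, in m); z points along the fingers, y is the line along which they close (so a half turn about z gives the same grasp; the last joint's range is limited). The gripper opens to 92 mm and grips with 3 to 60 N. Pads are 19 mm wide; open, the fingers measure 130 mm over their backs; the gripper's body (75 mm by 190 mm) begins 47 mm behind the grasp point.
Start: joints at [1.122, 0.342, 1.524, -0, 1.275, -0.146], TCP at [0.157, 0.501, 0.227] pointing down, gripper open.
Joint ranges: [-2.53, 2.53], [-0.77, 2.02], [0.04, 2.7], [-1, 4.14], [0.28, 2.66], [-3.11, 3.11]. Speed limits (rad/s): [2.57, 2.57, 3.14, 3.14, 3.14, 3.14].

## Interface

Orientations are given as [roll, pitch, yaw] about the fixed x, y, z axes, in that order (R = Rz(yaw) Ry(pitch) Rx(roll)).
In Python, from cell import robot, viewer gives the robot as it stands.
- The arm moves only by the tool step_arm, never from a script. Its argument "increments" is a list of rows, each an object with "delta_pos": the shift along the tool's x, y, z in cm, a list of three; "dr": the turn, a rotation vector about the tool's x, y, z in degrees, a list of three; "fingers": the closure, from -1 (fully open) to 1 (shut), so that 0 is half open. In form: [{"delta_pos": [tx, ty, tz], "dr": [wx, wy, wz], "fingers": fingers}, ...]. A call has exactly 5 rows; each row is the pose to reach, as a shift and turn from the pose commanded when the call began, along the tool's axes at that moment; what a row does not reach only later rows make up. A row lasts 1/8 s, in which the tool goes at most 62.5 mm and 10.7 degrees, less where a joint would pass 70% of its speed; a pose out of reach is approached as far as the arm can. A call with a gripper value outside its range is refused whole. The fingers move at their own pace and stop on an object; "newtons" is the grip in N (left out, the last holds). Time passes only in rows, so rows that repeat a pose let the fingers close, or fill a call up. It gives the time, the measured TCP pose, the force, the opening and the grip force at its end, in the units of the state.
- robot.observe(): the state, without advancing time (a new reading comes with each control period).
- viewer.read_camera(name): name is "side" or "top" or "wrist"; returns the picture (420x560x3 uint8, red, green, blue); there is no depth.
- viewer.camera_params(name): a dict with "K" (3x3 intrinsics, pixels), "T" (4x4, takes a point from camera to world coordinates). Camera axes: x right, y down, z forward; pixel columns grow to the right and rows downward; lengths in m; the calibration is good to about 2 mm. A picture is of the moment at which its call begins: read the wrist's pose just before it. camera_params takes no time and is no camera call; for the wrist camera it gives the pose at the moment of the call.
- robot.hand_in(): hands the job in; it is judged then, once.
The state is a dict: "time": time; "qpos": joint angles; "qvel": joint speeds; "joint_efforts": joint torques, N m; "tool_pos": TCP position; "tool_rot": TCP orientation; "contact_force": force on the tool from outside, world axes, zero at the start; "torque": the same for the moment, N m; "opening": finger opening in m; "grip_force": force on a finger pad.
Only numpy, scipy, OpenCV 4.12 (cv2) and the standard library are available. Lean on these libraries where they do the work, as an engineer would, in place of code of your own. Each camera call takes 0.05 s, during which the arm holds its last target. There are 200 camera calls.

## Task

Get the little camera mast by the printer up for its test shot: slide the transport lock on its foot away from the mast to its end stop, then squeeze the spring button in the mast's grip and pull the mast straight up past the first stop to the second, so that both sections are fully out. It sinks back when let go, so finish while holding it there, grip and button still squeezed between the fingers; leave the other things on the cart where they are.

Things in the scene. Friction and masses are not known exactly. Their poses are not given: they have to be found in the camera images.
- mast_foot: Foot of the camera mast, a black plastic block 80 (x) by 200 (y) by 32 mm high, bolted to the cart (fixed, does not move). Origin: centre of its underside, on the cart's top; z up. Along its own y axis: the mast stands at y = -60 mm (fixed outer tube 38 mm across, up to 105 mm above the cart), the transport lock slides on its other half.
- lock (a joint): Transport lock, m: 0 = locked, 0.045 = end stop (unlocked); grows as the lock slides along the foot's +y, away from the mast; starts at 0 to 0.010. About 2 N of friction, stays where it is left. Its 10 mm steel bolt (centre 44 mm above the cart) runs from the tab to the mast and keeps the mast from rising until it is drawn out.
- lock_tab (a point): On the lock's upright aluminium tab, on its centre line, 60 mm above the cart. The tab is 16 mm (foot's x) by 24 mm (foot's y), its top 66 mm above the cart, its flat sides bare down to 39 mm above the cart. At lock = 0 it is at y = +28 mm on the foot, 88 mm from the mast axis. Axes parallel to the foot's.
- grip: Head of the mast, axes parallel to the foot's. Origin on the mast axis, at the underside of the camera: 118 mm above the cart when the mast is down, 238 mm when fully out. Grey camera 56 (x) by 34 (y) by 28 mm high, lens to +x; on it the black grip, 26 (x) by 29 (y) mm, from 28 to 74 mm above this origin. Its -y side is plain, the button is on +y.
- grip_point (a point): Centre of the grip, 53 mm above the origin of grip on the mast axis (171 mm above the cart when down): where to pinch, from above, fingers closing along the foot's y axis, one pad on the button and the other on the plain side facing it.
- button (a joint): Spring button on the grip's +y side, m: 0 = out, 0.005 = in (moves to -y). Plate 18 (x) by 28 (z) mm, 52 mm above grip's origin; face 20.5 mm from the mast axis when out, 15.5 when in; plain side 14.5 mm from it: 35 mm across out, 30 in. 3 N starts it, 7 N presses it in; squeeze with about 30 N to hold and pull. Out, it latches the mast down; over 3 mm in, the mast can rise.
- mast_inner (a joint): Extension of the thin upper section, m: 0 = down, 0.060 = at its stop. It comes out first: its stop is the mast's first stop. If let go with the button out it sinks to about 14 mm and can be pulled out again from there.
- mast_middle (a joint): Extension of the thicker lower section, m: 0 = down, 0.060 = at its stop, the mast's second stop: the grip is then 120 mm above its start. The whole takes 2 to 5 N to lift; it sinks when let go.
- canister: Bystander: lidded steel canister, 72 mm across, 92 mm tall with its knob. Origin at the centre of its underside.
- trivet: Bystander: flat silicone ring, 160 mm across, 9 mm thick. Origin at the centre of its underside.
- tape_gun: Bystander: white tape gun body lying on its side, about 140 (its y) by 75 by 45 mm high. Origin under its middle.
- clamp: Bystander: chrome C-clamp lying flat, about 90 by 170 (its y) by 26 mm high. Origin under its middle.
There are look-alikes about, which are no part of the job. Leave any orange or red look-alike of the mast_foot alone.

How it is judged:
By the outcome, as a careful person would: the job done as asked, in the order asked, and still so for the second after the job is handed in, while the arm keeps its last pose, push and grip.
It also fails if it takes over 48 s, if anything falls off the work surface, if the arm or the gripper's body presses on something with over 40 N, if the wrist force passes 120 N, or if a joint passes its speed limit or range.

## Working session

There is one attempt and no reset: what is moved stays moved. The work goes in short steps, Python scripts to look and compute and a tool call to move; the robot and the scene stay as the last step left them, time stands still between calls to the robot, and variables do not carry over. Pictures are saved under pics/ and viewed, at most 10 in all, crops included, and the job is handed in when it is done.

Besides the shell and the picture viewer there is one more tool, called by a JSON object that holds its "method" and its "body", one argument or row to a line. step_arm: Moves the arm, as the interface text tells. Its arguments: {"type":"object","properties":{"increments":{"type":"array"},"newtons":{"type":"number"}},"required":["increments"]}

```bash
mkdir -p pics; ls
python3 - <<'E'
from cell import robot, viewer
import cv2, numpy as np
for n in ["top","side"]:
    im=viewer.read_camera(n); cv2.imwrite(f"pics/{n}0.png",im[:,:,::-1])
    p=viewer.camera_params(n); print(n,np.round(p["K"],1).tolist(),np.round(p["T"],3).tolist())
s=robot.observe(); print({k:np.round(v,3).tolist() for k,v in s.items()})
print(robot.grip_depth)
E
```

```text
pics
top [[545.5, 0.0, 281.3], [0.0, 545.5, 207.0], [0.0, 0.0, 1.0]] [[0.017, -0.98, 0.199, 0.208], [-1.0, -0.019, -0.007, -0.1], [0.011, -0.199, -0.98, 1.517], [0.0, 0.0, 0.0, 1.0]]
side [[417.3, 0.0, 278.1], [0.0, 417.3, 204.7], [0.0, 0.0, 1.0]] [[0.961, -0.202, 0.188, 0.315], [-0.275, -0.731, 0.624, -0.723], [0.011, -0.652, -0.758, 0.889], [0.0, 0.0, 0.0, 1.0]]
{'time': 0.1, 'qpos': [1.122, 0.343, 1.525, 0.0, 1.275, -0.146], 'qvel': [0.001, -0.003, -0.003, -0.002, 0.001, 0.001], 'joint_efforts': [0.003, -43.2, -24.469, 0.072, 0.053, -0.0], 'tool_pos': [0.156, 0.501, 0.226], 'tool_rot': [-3.14, -0.0, 2.839], 'contact_force': [-0.336, 0.29, -0.492], 'torque': [0.061, 0.006, 0.033], 'grip_force': 0.0, 'opening': 0.092}
-0.0188
```

View pics/top0.png

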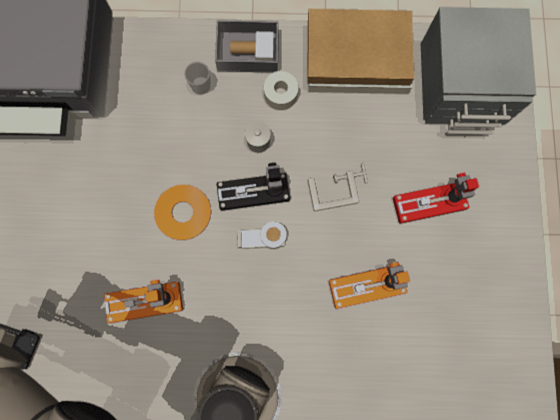

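View pics/side0.png

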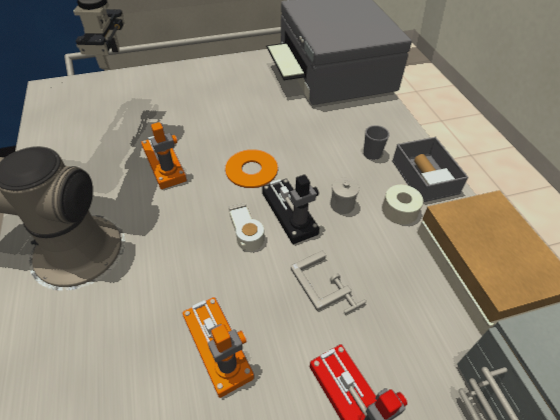

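The black mast is the target: top view around (253,190), with the mast at (275,178) and the foot's +y pointing left. I'll zoom in to get the corners.

Run:
```python
import cv2, numpy as np
t=cv2.imread("pics/top0.png")[155:220,205:305]; s=cv2.imread("pics/side0.png")[165:250,250:360]
t=cv2.resize(t,(800,520),interpolation=cv2.INTER_CUBIC); s=cv2.resize(s,(770,595),interpolation=cv2.INTER_CUBIC)
cv2.imwrite("pics/tz.png",t); cv2.imwrite("pics/sz.png",s)
```

```text
(no output)
```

View pics/tz.png

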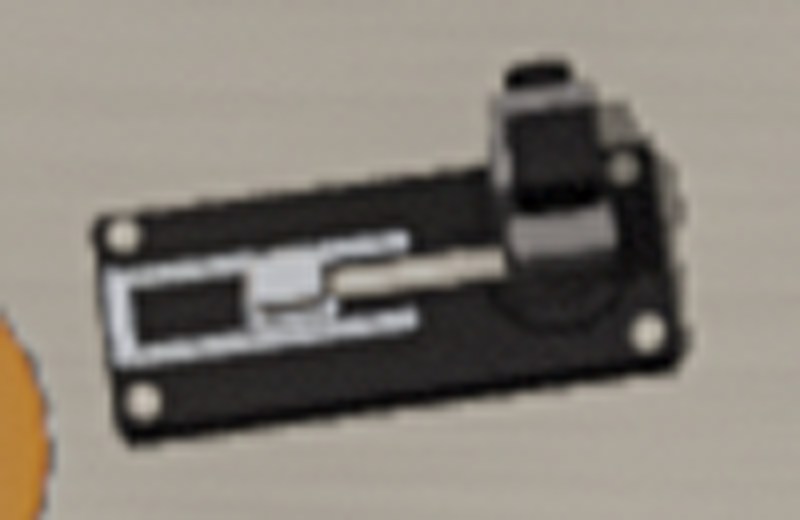

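View pics/sz.png

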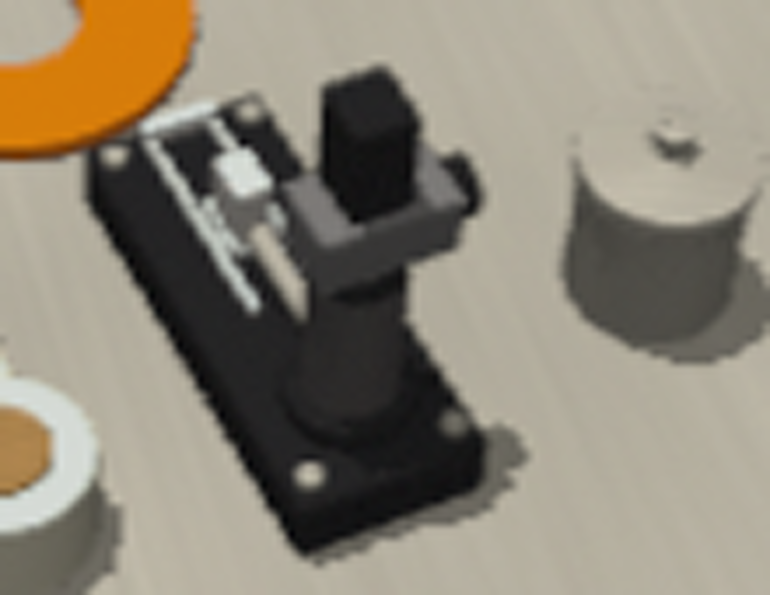

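```bash
cat > h.py <<'E'
import numpy as np
def cams(n):
    from cell import viewer
    p=viewer.camera_params(n); return np.array(p["K"]),np.array(p["T"])
def proj(c,P):
    K,T=c; q=(np.linalg.inv(T)@np.r_[P,1])[:3]; q=K@q; return q[:2]/q[2]
def ray(c,uv,z):
    K,T=c; d=T[:3,:3]@np.linalg.inv(K)@np.r_[uv,1]; o=T[:3,3]; return o+d*(z-o[2])/d[2]
E
python3 - <<'E'
from h import *
from scipy.optimize import least_squares
top,side=cams("top"),cams("side")
zt=lambda p:(np.array(p)+.5)/8-.5+[205,155]
zs=lambda p:(np.array(p)+.5)/7-.5+[250,165]
# local sign order: (x,y): top image left=+y, up=+x
sg=[(1,1),(1,-1),(-1,-1),(-1,1)]
bt=[zt(p) for p in [(123,236),(625,167),(648,332),(145,403)]]
bs=[zs(p) for p in [(250,108),(455,423),(310,473),(113,153)]]
for c,b in((top,bt),(side,bs)):
    P=np.array([ray(c,p,.034) for p in b]); print(np.round(P,4).tolist(),P.mean(0).round(4))
def f(v):
    x,y,w,a,b=v; r=[]
    for (i,j),t,s in zip(sg,bt,bs):
        X,Y=i*a,j*b; P=[x+X*np.cos(w)-Y*np.sin(w),y+X*np.sin(w)+Y*np.cos(w),.034]
        r+=[*(proj(top,P)-t),*(proj(side,P)-s)]
    return r
s=least_squares(f,[.5,-.05,0.1,.03,.09]); x,y,w,a,b=s.x
print("foot",s.x.round(4),np.degrees(w),np.abs(s.fun).max())
R=np.array([[np.cos(w),-np.sin(w)],[np.sin(w),np.cos(w)]])
for n,pt,ps,z in(("tab",zt((287,282)),zs((243,174)),.066),("grip",zt((555,155)),zs((368,95)),.192)):
    for c,p in((top,pt),(side,ps)):
        P=ray(c,p,z); print(n,P.round(4),(R.T@(P[:2]-[x,y])).round(4))
for n,l in(("tab0",(0,.028)),("mast",(0,-.06))): print(n,(R@l+[x,y]).round(4))
E
```

```text
[[0.5712, 0.0616, 0.034], [0.5996, -0.1133, 0.034], [0.5404, -0.1223, 0.034], [0.5118, 0.0516, 0.034]] [ 0.5558 -0.0306  0.034 ]
[[0.5719, 0.0646, 0.034], [0.5988, -0.1112, 0.034], [0.54, -0.1189, 0.034], [0.5117, 0.0551, 0.034]] [ 0.5556 -0.0276  0.034 ]
foot [ 0.5556 -0.0294  0.1586  0.03    0.0883] 9.08548707069328 0.7494330574986066
tab [0.5484 0.0016 0.066 ] [-0.0022  0.0317]
tab [0.5496 0.0021 0.066 ] [-0.0009  0.0321]
grip [ 0.5613 -0.0899  0.192 ] [-0.0038 -0.0607]
grip [ 0.5641 -0.0856  0.192 ] [-0.0005 -0.0569]
tab0 [ 0.5511 -0.0018]
mast [ 0.565  -0.0886]
```

{"method": "step_arm", "body": {
  "increments": [
    {"delta_pos": [-4.5, -3.1, -1], "dr": [0, 0, 10], "fingers": 0.1},
    {"delta_pos": [-9.5, -6.5, -2], "dr": [0, 0, 20], "fingers": 0.1},
    {"delta_pos": [-14.5, -9.9, -2], "dr": [0, 0, 30], "fingers": 0.1},
    {"delta_pos": [-19.5, -13.3, -2], "dr": [0, 0, 40], "fingers": 0.1},
    {"delta_pos": [-24.5, -16.7, -2], "dr": [0, 0, 50], "fingers": 0.1}
  ],
  "newtons": 25
}}

```text
time: 0.72
tool_pos: [0.3413, 0.267, 0.2466]
tool_rot: [3.142, -0.0, 1.961]
contact_force: [0.4, 0.9, 0.2]
opening: 0.0468
grip_force: 0.0
```

```bash
cat >> h.py <<'E'
from scipy.spatial.transform import Rotation as Ro
def togo(xyz,yaw):
    from cell import robot
    s=robot.observe(); R=Ro.from_euler("xyz",s["tool_rot"]); G=Ro.from_euler("xyz",[np.pi,0,yaw])
    print("t",round(s["time"],2),"cm",(R.inv().apply(np.array(xyz)-s["tool_pos"])*100).round(2),"deg",np.degrees((R.inv()*G).as_rotvec()).round(2),
     "F",np.round(s["contact_force"],1),"open",round(s["opening"],4),"grip",round(s["grip_force"],1),"pos",np.round(s["tool_pos"],4))
E
python3 - <<'E'
from h import *
togo([.5505,.0021,.20],1.729)
E
```

```text
t 0.72 cm [-32.45   9.28   4.66] deg [ 0.000e+00 -1.000e-02  1.327e+01] F [0.4 0.9 0.2] open 0.0468 grip 0.0 pos [0.3413 0.267  0.2466]
```

{"method": "step_arm", "body": {
  "increments": [
    {"delta_pos": [-5.5, 1.6, 0], "dr": [0, 0, 4], "fingers": 0.1},
    {"delta_pos": [-11.3, 3.2, 0], "dr": [0, 0, 8], "fingers": 0.1},
    {"delta_pos": [-17.1, 4.9, 1], "dr": [0, 0, 12], "fingers": 0.1},
    {"delta_pos": [-22.9, 6.5, 2], "dr": [0, 0, 13.3], "fingers": 0.1},
    {"delta_pos": [-28.6, 8.2, 3], "dr": [0, 0, 13.3], "fingers": 0.1}
  ]
}}

```text
time: 1.35
tool_pos: [0.5272, 0.0345, 0.2162]
tool_rot: [-3.141, -0.0, 1.733]
contact_force: [0.1, 0.5, 0.2]
opening: 0.0413
grip_force: 0.0
```

Run:
```python
from h import *
togo([.5505,.0021,.15],1.729)
```

```text
t 1.35 cm [-3.58  1.77  6.61] deg [-0.01 -0.02  0.25] F [0.1 0.5 0.2] open 0.0413 grip 0.0 pos [0.5272 0.0345 0.2162]
```

{"method": "step_arm", "body": {
  "increments": [
    {"delta_pos": [-2, 1, 2], "dr": [0, 0, 0.2], "fingers": 0.1},
    {"delta_pos": [-3.6, 1.8, 5], "dr": [0, 0, 0.2], "fingers": 0.1},
    {"delta_pos": [-3.6, 1.8, 8], "dr": [0, 0, 0.2], "fingers": 0.1},
    {"delta_pos": [-3.6, 1.8, 10], "dr": [0, 0, 0.2], "fingers": 0.1},
    {"delta_pos": [-3.6, 1.8, 10], "dr": [0, 0, 0.2], "fingers": 0.1}
  ]
}}

```text
time: 1.98
tool_pos: [0.5488, 0.0038, 0.115]
tool_rot: [-3.138, -0.001, 1.73]
contact_force: [0.8, 0.5, 0.4]
opening: 0.0411
grip_force: 0.0
```

Run:
```python
from h import *
from cell import viewer
import cv2
togo([.5505,.0021,.042],1.729)
c=cams("wrist"); im=viewer.read_camera("wrist"); cv2.imwrite("pics/w1.png",im[:,:,::-1])
print(c[0].round(1).tolist(),c[1].round(3).tolist()); print("tab top proj",proj(c,[.5505,.0021,.066]).round(1))
```

```text
t 1.98 cm [-0.21  0.17  7.3 ] deg [-0.23 -0.08  0.08] F [0.8 0.5 0.4] open 0.0411 grip 0.0 pos [0.5488 0.0038 0.115 ]
[[360.9, 0.0, 280.9], [0.0, 360.9, 208.7], [0.0, 0.0, 1.0]] [[0.987, 0.153, 0.042, 0.537], [0.159, -0.946, -0.284, 0.081], [-0.003, 0.287, -0.958, 0.275], [0.0, 0.0, 0.0, 1.0]]
tab top proj [283.2 235.3]
```

View pics/w1.png

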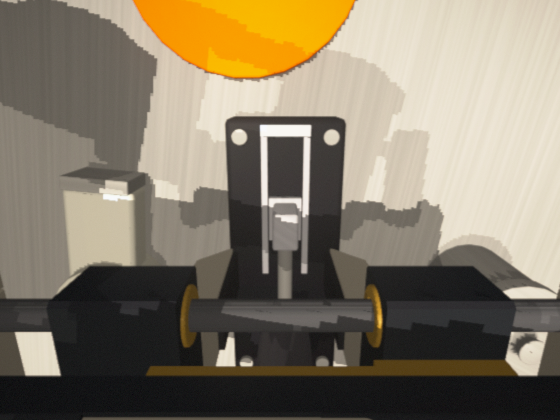

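The wrist view shows the tab top around (286,230), about 3 px right of the prediction, so roughly 1–1.5 mm toward the foot's +x. Descending.

{"method": "step_arm", "body": {
  "increments": [
    {"delta_pos": [-0.2, 0.3, 1.5], "dr": [0, 0, 0], "fingers": 0.1},
    {"delta_pos": [-0.2, 0.3, 3], "dr": [0, 0, 0], "fingers": 0.1},
    {"delta_pos": [-0.2, 0.3, 4], "dr": [0, 0, 0], "fingers": 0.1},
    {"delta_pos": [-0.2, 0.3, 4], "dr": [0, 0, 0], "fingers": 0.1},
    {"delta_pos": [-0.2, 0.3, 4], "dr": [0, 0, 0], "fingers": 0.1}
  ]
}}

```text
time: 2.65
tool_pos: [0.5535, 0.0022, 0.077]
tool_rot: [3.141, 0.0, 1.731]
contact_force: [-0.4, -0.1, -0.7]
opening: 0.041
grip_force: 0.0
```

Run:
```python
from h import *
togo([.5515,.0025,.042],1.729)
```

```text
t 2.65 cm [ 0.06 -0.2   3.49] deg [0.03 0.   0.09] F [-0.4 -0.1 -0.7] open 0.041 grip 0.0 pos [0.5535 0.0022 0.077 ]
```

{"method": "step_arm", "body": {
  "increments": [
    {"delta_pos": [0, -0.15, 1.5], "dr": [0, 0, 0], "fingers": 0.1},
    {"delta_pos": [0, -0.15, 3], "dr": [0, 0, 0], "fingers": 0.1},
    {"delta_pos": [0, -0.15, 3.4], "dr": [0, 0, 0], "fingers": 0.1},
    {"delta_pos": [0, -0.15, 3.4], "dr": [0, 0, 0], "fingers": 0.6},
    {"delta_pos": [0, -0.15, 3.4], "dr": [0, 0, 0], "fingers": 1}
  ],
  "newtons": 15
}}

```text
time: 3.28
tool_pos: [0.5521, 0.002, 0.043]
tool_rot: [3.141, 0.0, 1.731]
contact_force: [0.4, -0.4, 0.2]
opening: 0.0261
grip_force: 0.0
```

{"method": "step_arm", "body": {
  "increments": [
    {"delta_pos": [0, 0, 0], "dr": [0, 0, 0], "fingers": 1},
    {"delta_pos": [0, 0, 0], "dr": [0, 0, 0], "fingers": 1},
    {"delta_pos": [0, 0, 0], "dr": [0, 0, 0], "fingers": 1},
    {"delta_pos": [0, 0, 0], "dr": [0, 0, 0], "fingers": 1},
    {"delta_pos": [0, 0, 0], "dr": [0, 0, 0], "fingers": 1}
  ]
}}

```text
time: 3.9
tool_pos: [0.5513, 0.0019, 0.0431]
tool_rot: [-3.141, -0.0, 1.731]
contact_force: [-4.8, -0.8, 6.7]
opening: 0.0159
grip_force: 15.0
```

{"method": "step_arm", "body": {
  "increments": [
    {"delta_pos": [0.8, 0, 0], "dr": [0, 0, 0], "fingers": 1},
    {"delta_pos": [1.6, 0, 0], "dr": [0, 0, 0], "fingers": 1},
    {"delta_pos": [2.4, 0, 0], "dr": [0, 0, 0], "fingers": 1},
    {"delta_pos": [3.2, 0, 0], "dr": [0, 0, 0], "fingers": 1},
    {"delta_pos": [3.8, 0, 0], "dr": [0, 0, 0], "fingers": 1}
  ]
}}

```text
time: 4.53
tool_pos: [0.5453, 0.0394, 0.0431]
tool_rot: [-3.141, 0.0, 1.731]
contact_force: [-3.6, -3.0, 4.5]
opening: 0.0162
grip_force: 15.0
```

{"method": "step_arm", "body": {
  "increments": [
    {"delta_pos": [0.2, 0, 0], "dr": [0, 0, 0], "fingers": 1},
    {"delta_pos": [0.4, 0, 0], "dr": [0, 0, 0], "fingers": 1},
    {"delta_pos": [0.5, 0, 0], "dr": [0, 0, 0], "fingers": 1},
    {"delta_pos": [0.6, 0, 0], "dr": [0, 0, 0], "fingers": 1},
    {"delta_pos": [0.6, 0, 0], "dr": [0, 0, 0], "fingers": 1}
  ]
}}

```text
time: 5.15
tool_pos: [0.545, 0.0417, 0.0431]
tool_rot: [-3.141, 0.005, 1.731]
contact_force: [-3.6, -18.2, 3.7]
opening: 0.0156
grip_force: 15.0
```

The force rose to 18 N after about 40 mm of travel, so the lock is at its end stop. Next I'll release, rise, and turn over to the mast.

{"method": "step_arm", "body": {
  "increments": [
    {"delta_pos": [-0.3, 0, 0], "dr": [0, 0, 0], "fingers": 0.1},
    {"delta_pos": [-0.3, 0, 0], "dr": [0, 0, 0], "fingers": 0.1},
    {"delta_pos": [-0.3, 0, 0], "dr": [0, 0, 0], "fingers": 0.1},
    {"delta_pos": [-0.3, 0, -3], "dr": [0, 0, 0], "fingers": 0.1},
    {"delta_pos": [-0.3, 0, -8], "dr": [0, 0, 0], "fingers": 0.1}
  ]
}}

```text
time: 5.78
tool_pos: [0.5441, 0.043, 0.122]
tool_rot: [-3.138, -0.001, 1.731]
contact_force: [1.1, -0.2, -0.6]
opening: 0.0412
grip_force: 0.0
```

{"method": "step_arm", "body": {
  "increments": [
    {"delta_pos": [0, 0, -6], "dr": [0, 0, 0], "fingers": 0.1},
    {"delta_pos": [0, 0, -12], "dr": [0, 0, 0], "fingers": 0},
    {"delta_pos": [0, 0, -12], "dr": [0, 0, 0], "fingers": -0.3},
    {"delta_pos": [0, 0, -12], "dr": [0, 0, 0], "fingers": -0.3},
    {"delta_pos": [0, 0, -12], "dr": [0, 0, 0], "fingers": -0.3}
  ]
}}

```text
time: 6.4
tool_pos: [0.5445, 0.0427, 0.241]
tool_rot: [-3.138, -0.001, 1.731]
contact_force: [-0.9, -0.2, -0.4]
opening: 0.0594
grip_force: 0.0
```

Run:
```python
from h import *
from cell import viewer
import cv2
togo([.565,-.0886,.225],.1586)
a=viewer.read_camera("side")[165:250,250:360]; b=viewer.read_camera("top")[140:225,195:305]
im=np.hstack([cv2.resize(i,None,fx=3.6,fy=4.6,interpolation=cv2.INTER_CUBIC) for i in(a,b)])
cv2.imwrite("pics/chk.png",im[:,:,::-1])
```

```text
t 6.4 cm [-13.29  -0.06   1.59] deg [-0.18  0.1  90.08] F [-0.9 -0.2 -0.4] open 0.0594 grip 0.0 pos [0.5445 0.0427 0.241 ]
```

View pics/chk.png

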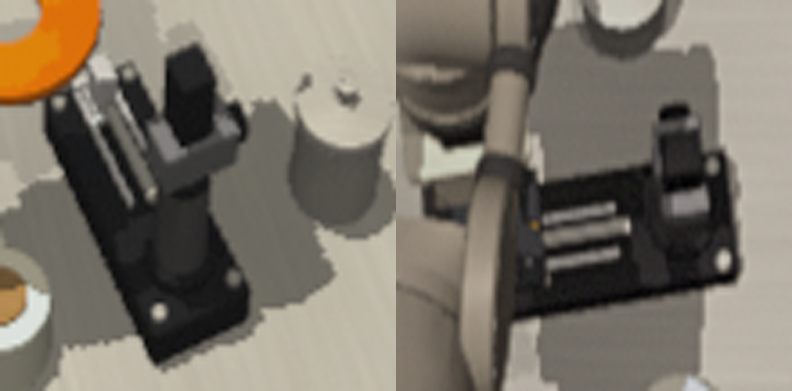

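The bolt is clear of the mast (right panel, its end at (628,228)) and the tab is at the rail end. Moving over the grip.

{"method": "step_arm", "body": {
  "increments": [
    {"delta_pos": [-2.5, 0, 0], "dr": [0, 0, 10], "fingers": -0.3},
    {"delta_pos": [-5, 0, 0], "dr": [0, 0, 20], "fingers": -0.3},
    {"delta_pos": [-8, 0, 0], "dr": [0, 0, 30], "fingers": -0.3},
    {"delta_pos": [-11, 0, 0], "dr": [0, 0, 40], "fingers": -0.3},
    {"delta_pos": [-13.3, -0.1, 0], "dr": [0, 0, 50], "fingers": -0.3}
  ]
}}

```text
time: 7.12
tool_pos: [0.5653, -0.0902, 0.2416]
tool_rot: [-3.14, 0.001, 0.852]
contact_force: [0.5, 1.3, 0.6]
opening: 0.0595
grip_force: 0.0
```

{"method": "step_arm", "body": {
  "increments": [
    {"delta_pos": [0, 0, 0], "dr": [0, 0, 10], "fingers": -0.3},
    {"delta_pos": [0, 0, 0], "dr": [0, 0, 20], "fingers": -0.3},
    {"delta_pos": [0, 0, 0], "dr": [0, 0, 30], "fingers": -0.3},
    {"delta_pos": [0, 0, 0.5], "dr": [0, 0, 40], "fingers": -0.3},
    {"delta_pos": [0, 0, 0.5], "dr": [0, 0, 40], "fingers": -0.3}
  ]
}}

```text
time: 7.75
tool_pos: [0.565, -0.0889, 0.2365]
tool_rot: [-3.14, 0.002, 0.161]
contact_force: [-0.8, 0.2, -0.5]
opening: 0.0595
grip_force: 0.0
```

Run:
```python
from h import *
from cell import viewer
import cv2
togo([.565,-.0886,.154],.1586)
c=cams("wrist"); im=viewer.read_camera("wrist"); cv2.imwrite("pics/w2.png",im[:,:,::-1])
for dx in(-.013,0,.013):
  for dy in (-.0145,.0145): print(dx,dy,proj(c,[.565+dx*.987-dy*.158,-.0886+dx*.158+dy*.987,.192]).round(0))
```

```text
t 7.75 cm [ 0.02 -0.02  8.25] deg [-0.07  0.12  0.15] F [-0.8  0.2 -0.5] open 0.0595 grip 0.0 pos [ 0.565  -0.0889  0.2365]
-0.013 -0.0145 [304. 255.]
-0.013 0.0145 [257. 255.]
0 -0.0145 [304. 235.]
0 0.0145 [256. 235.]
0.013 -0.0145 [305. 215.]
0.013 0.0145 [256. 215.]
```

View pics/w2.png

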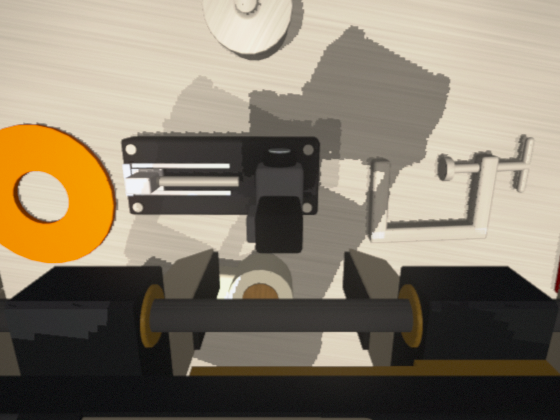

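Grip top seen at columns 256–303, lower edge at row 252, against a prediction of 256–304 and 255. It's well aligned, so I'll descend.

{"method": "step_arm", "body": {
  "increments": [
    {"delta_pos": [0.1, 0, 2], "dr": [0, 0, 0], "fingers": -0.3},
    {"delta_pos": [0.1, 0, 4], "dr": [0, 0, 0], "fingers": -0.3},
    {"delta_pos": [0.1, 0, 6], "dr": [0, 0, 0], "fingers": -0.3},
    {"delta_pos": [0.1, 0, 7.5], "dr": [0, 0, 0], "fingers": -0.3},
    {"delta_pos": [0.1, 0, 8.3], "dr": [0, 0, 0], "fingers": -0.3}
  ]
}}

```text
time: 8.43
tool_pos: [0.5663, -0.0888, 0.1539]
tool_rot: [-3.141, 0.001, 0.161]
contact_force: [-0.5, -0.1, -0.6]
opening: 0.0598
grip_force: 0.0
```

{"method": "step_arm", "body": {
  "increments": [
    {"delta_pos": [0, 0, 0], "dr": [0, 0, 0], "fingers": 0.2},
    {"delta_pos": [0, 0, 0], "dr": [0, 0, 0], "fingers": 1},
    {"delta_pos": [0, 0, 0], "dr": [0, 0, 0], "fingers": 1},
    {"delta_pos": [0, 0, 0], "dr": [0, 0, 0], "fingers": 1},
    {"delta_pos": [0, 0, 0], "dr": [0, 0, 0], "fingers": 1}
  ],
  "newtons": 30
}}

```text
time: 9.05
tool_pos: [0.5665, -0.087, 0.1554]
tool_rot: [-3.139, -0.001, 0.16]
contact_force: [-1.5, 7.7, 2.6]
opening: 0.0299
grip_force: 30.0
```

{"method": "step_arm", "body": {
  "increments": [
    {"delta_pos": [0, -0.15, -0.5], "dr": [0, 0, 0], "fingers": 1},
    {"delta_pos": [0, -0.15, -1.5], "dr": [0, 0, 0], "fingers": 1},
    {"delta_pos": [0, -0.15, -2.5], "dr": [0, 0, 0], "fingers": 1},
    {"delta_pos": [0, -0.15, -3.5], "dr": [0, 0, 0], "fingers": 1},
    {"delta_pos": [0, -0.15, -4.5], "dr": [0, 0, 0], "fingers": 1}
  ]
}}

```text
time: 9.68
tool_pos: [0.5663, -0.087, 0.2006]
tool_rot: [-3.141, -0.001, 0.16]
contact_force: [2.6, 4.5, -3.9]
opening: 0.0295
grip_force: 30.0
```

{"method": "step_arm", "body": {
  "increments": [
    {"delta_pos": [0, 0, -1], "dr": [0, 0, 0], "fingers": 1},
    {"delta_pos": [0, 0, -2], "dr": [0, 0, 0], "fingers": 1},
    {"delta_pos": [0, 0, -3], "dr": [0, 0, 0], "fingers": 1},
    {"delta_pos": [0, 0, -4], "dr": [0, 0, 0], "fingers": 1},
    {"delta_pos": [0, 0, -5], "dr": [0, 0, 0], "fingers": 1}
  ]
}}

```text
time: 10.3
tool_pos: [0.5663, -0.087, 0.2503]
tool_rot: [-3.141, -0.001, 0.16]
contact_force: [2.7, 3.6, -4.4]
opening: 0.0298
grip_force: 30.0
```

{"method": "step_arm", "body": {
  "increments": [
    {"delta_pos": [0, 0, -0.8], "dr": [0, 0, 0], "fingers": 1},
    {"delta_pos": [0, 0, -1.4], "dr": [0, 0, 0], "fingers": 1},
    {"delta_pos": [0, 0, -2], "dr": [0, 0, 0], "fingers": 1},
    {"delta_pos": [0, 0, -2.3], "dr": [0, 0, 0], "fingers": 1},
    {"delta_pos": [0, 0, -2.3], "dr": [0, 0, 0], "fingers": 1}
  ]
}}

```text
time: 10.92
tool_pos: [0.5663, -0.0871, 0.2734]
tool_rot: [-3.141, -0.001, 0.16]
contact_force: [2.6, 4.2, -2.5]
opening: 0.0299
grip_force: 30.0
```

{"method": "step_arm", "body": {
  "increments": [
    {"delta_pos": [0, 0, -0.1], "dr": [0, 0, 0], "fingers": 1},
    {"delta_pos": [0, 0, -0.2], "dr": [0, 0, 0], "fingers": 1},
    {"delta_pos": [0, 0, -0.3], "dr": [0, 0, 0], "fingers": 1},
    {"delta_pos": [0, 0, -0.3], "dr": [0, 0, 0], "fingers": 1},
    {"delta_pos": [0, 0, -0.3], "dr": [0, 0, 0], "fingers": 1}
  ]
}}

```text
time: 11.55
tool_pos: [0.5663, -0.087, 0.2755]
tool_rot: [-3.141, -0.0, 0.16]
contact_force: [3.4, 4.1, -4.7]
opening: 0.0297
grip_force: 30.0
```

{"method": "step_arm", "body": {
  "increments": [
    {"delta_pos": [0, 0, -0.1], "dr": [0, 0, 0], "fingers": 1},
    {"delta_pos": [0, 0, -0.2], "dr": [0, 0, 0], "fingers": 1},
    {"delta_pos": [0, 0, -0.2], "dr": [0, 0, 0], "fingers": 1},
    {"delta_pos": [0, 0, -0.2], "dr": [0, 0, 0], "fingers": 1},
    {"delta_pos": [0, 0, -0.2], "dr": [0, 0, 0], "fingers": 1}
  ]
}}

```text
time: 12.18
tool_pos: [0.5661, -0.087, 0.2756]
tool_rot: [-3.139, 0.002, 0.16]
contact_force: [5.4, 3.5, -15.4]
opening: 0.0294
grip_force: 30.0
```

A firm stop with 15 N of pull at 120 mm of rise. One look before handing in.

Run:
```python
from h import *
from cell import viewer
import cv2
togo([.5661,-.087,.2756],.1586)
im=viewer.read_camera("side")[80:280,180:420]; cv2.imwrite("pics/end.png",cv2.resize(im,(720,600))[:,:,::-1])
```

```text
t 12.18 cm [ 0. -0.  0.] deg [-0.12  0.13  0.06] F [  5.4   3.5 -15.4] open 0.0294 grip 30.0 pos [ 0.5661 -0.087   0.2756]
```

View pics/end.png

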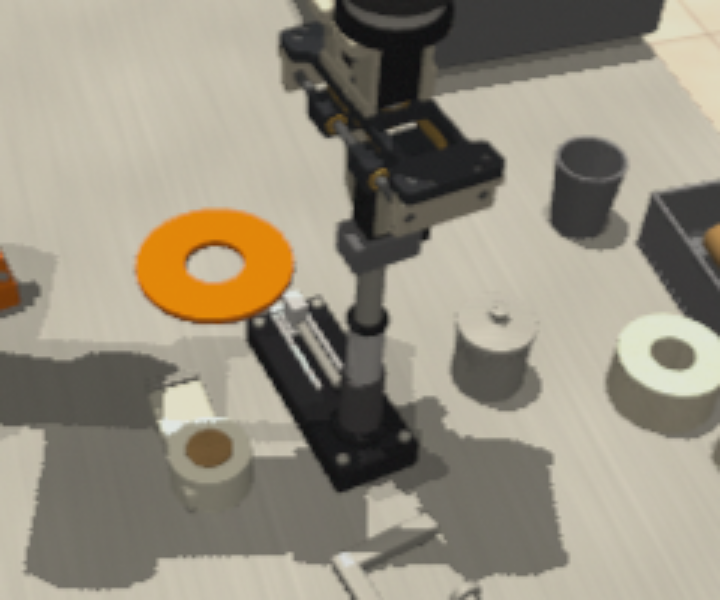

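Both sections are out: the inner one at (370,285) and the middle one at (365,355). The lock is at its end stop and the bystanders haven't moved.

```bash
python3 -c "
from cell import robot
print(robot.hand_in())"
```

```text
the job is handed in; nothing more can be done
None
```

The transport lock is at its end stop and the mast is fully out at its second stop, 120 mm up. I handed the job in at about 12 s with the grip and button still squeezed at 30 N; the hand-in gave no verdict.

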